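# Feel along the heart bead of a granite tablet

### The arm

A 6-joint arm with a two-finger parallel gripper is mounted at the origin on the work surface. World frame = base frame: x ahead of the robot, y to its left, z up, the work surface at z = 0. Lengths are in m, angles in rad, forces in N, time in s.
With the tool pointing down it reaches from about 0.3 to 0.775 m from the base axis. Payload 14.6 kg.
Tool frame: the origin (TCP) lies between the finger pads, 19 mm behind the fingertips; this is the grasp point; z points along the fingers, y is the line along which they close (so a half turn about z gives the same grasp; the last joint's range is limited). The gripper opens to 94 mm and grips with 3 to 60 N. Pads are 16 mm wide; open, the fingers measure 119 mm over their backs; the gripper's body (75 mm by 177 mm) begins 78 mm behind the grasp point.
Start: joints at [-1.215, 0.3, 1.521, -0, 1.321, -0.067], TCP at [0.226, -0.502, 0.224] pointing down, gripper open.
Joint ranges: [-3.03, 3.03], [-0.79, 2.21], [0.23, 2.52], [-1.04, 4.18], [0, 3.07], [-2.55, 2.55]. Speed limits (rad/s): [2.22, 2.22, 2.57, 3.14, 3.14, 3.14].

### API

Orientations are given as [roll, pitch, yaw] about the fixed x, y, z axes, in that order (R = Rz(yaw) Ry(pitch) Rx(roll)).
In Python, from station import status, vision, order, silhouettes gives the robot as it stands. The module is installed in compiled form; this text tells all that it offers.
- The arm moves only by the shell command python3 -m pendant 'ROWS' [FORCE]. ROWS is JSON, one flat list of numbers, 7 for each row, row after row: the shift along the tool's x, y, z in units of 500 mm (1.0 is 500 mm), then the turn, a rotation vector about the tool's x, y, z in units of 90 degrees (1.0 is 90 degrees), then the opening, from -1 (shut) to 1 (fully open). A call has 1 to 12 rows; each row is the pose to reach, as a shift and turn from the pose commanded when the call began, along the tool's axes at that moment; what a row does not reach only later rows make up. A row lasts 1/10 s, in which the tool goes at most 50 mm and 8.59 degrees, less where a joint would pass 70% of its speed; a pose out of reach is approached as far as the arm can. A call with a number of a shift or a turn outside -1 to 1 is refused whole. A call with a gripper value outside its range is refused whole. The fingers move at their own pace and stop on an object; FORCE is the grip in N (left out, the last holds). Time passes only in rows, so rows that repeat a pose let the fingers close. It gives the time, the measured TCP pose, the force, the opening and the grip force at its end, in the units of the state.
- status.get_obs(): the state, without advancing time (a new reading comes with each control period).
- vision.camera(name): name is "side" or "top" or "wrist"; returns a dict with "pixels" (420x560x3 uint8, red, green, blue), "K" (3x3 intrinsics, pixels), "R" (3x3) and "t" (3): a world point X has camera coordinates R X + t. Camera axes: x right, y down, z forward; pixel columns grow to the right and rows downward; lengths in m; the calibration is good to about 2 mm. A picture is of the moment at which its call begins. There is no depth.
- order.hand_in(): hands the job in; it is judged then, once.
Trained networks look in a picture, given as the dict that the camera call returned (one of the last four; its "shot" number tells which), for a name from the list of things; names that differ only in an ending like _2 or _b are one class to them, and where a whole thing is asked for, a point or a joint stands for the part that bears it (a point fixed in the world has none). Each returns a list of dicts, best first, with "score" (0 to 1); they miss things now and then, are a little off and sometimes report something else, mostly with a low value. They report only what shows in the picture. A call takes as long as a camera call.
- silhouettes(target, picture): "region" (420x560 bool, what is visible of it) and "extent" ([left, top, right, bottom] in pixels, round what is visible of it).
The state is a dict: "time_s": time; "qpos": joint angles; "joint_vel": joint speeds; "tau": joint torques, N m; "ee_pos": TCP position; "eef_rot": TCP orientation; "force": force on the tool from outside, world axes, zero at the start; "moment": the same for the moment, N m; "grip_width": finger opening in m; "grip_force": force on a finger pad.
Only numpy, scipy, OpenCV 4.12 (cv2) and the standard library are available. Lean on these libraries where they do the work, as an engineer would, in place of code of your own. Each camera call takes 0.05 s, during which the arm holds its last target. There are 200 camera calls.

### The job

Check the freshly carved bead on the heart tablet by touch: close the fingers, touch the bead lightly with their tips at the notch between the two lobes, and run them along its crest, in touch with it, down the half of the heart that has the drilled hole beside it, as far as the heart's bottom point. Stop there and finish with the fingertips still resting lightly on the point, to show how far you have checked. Do not press hard, do not lift anything, and leave the oval tablet, hammer, jar and can alone.

Things in the scene. Friction and masses are not known exactly. Their poses are not given: they have to be found in the camera images.
- heart_tablet: Granite tablet 180 x 180 x 15 mm, lying flat at any yaw, with a raised half-round bead (10 mm wide, 5 mm high) in the shape of a heart, 147 mm across and 132 mm from lobe tops to point. Origin: centre of the underside, 40 mm above the table; top face 15 mm and bead crest 20 mm above the origin. Own +x points from the heart's point to its notch, z up.
- heart_pad: Dark foam pad under the heart tablet, 200 mm square, 40 mm thick, fixed to the bench; origin: centre of its underside. The tablet sinks into it level, about 1 mm for each newton of push (up to 22 mm), and springs back; it does not slide sideways.
- fixing_hole (a point): Centre of the single drilled round fixing hole, 18 mm across, dark inside, on the top face near one corner of the heart tablet, beside the straight flank of one half of the heart. Only for telling the halves apart.
- oval_tablet: A second granite tablet of the same size and material on the same kind of foam pad, with an oval raised bead and no hole. To be left alone. Origin: centre of its underside, 40 mm above the table.
- hammer: Hammer, 240 mm long, lying on the bench. Origin: on its underside, at mid-length.
- jar: White jar with lid, 68 mm wide, 90 mm high. Origin: centre of its underside.
- can: Tall spray can, 60 mm wide, 170 mm high. Origin: centre of its underside.
- bead1: Length 1 of the 8 that make up the heart's bead on the hole's side, in order from notch to point, about 33 mm each (1 and 8: half that): the notch between the two lobes. Origin: on the bead's crest, at the very end of the half; at (38, 0, 20) mm in the heart tablet's frame.
- bead2: Length 2 of the 8 that make up the heart's bead on the hole's side, in order from notch to point, about 33 mm each (1 and 8: half that): the inner side of the lobe's top. Origin: on the bead's crest, at the middle of this length; at (61, 22, 20) mm in the heart tablet's frame.
- bead3: Length 3 of the 8 that make up the heart's bead on the hole's side, in order from notch to point, about 33 mm each (1 and 8: half that): the top of the lobe. Origin: on the bead's crest, at the middle of this length; at (59, 54, 20) mm in the heart tablet's frame.
- bead4: Length 4 of the 8 that make up the heart's bead on the hole's side, in order from notch to point, about 33 mm each (1 and 8: half that): the outer shoulder of the lobe. Origin: on the bead's crest, at the middle of this length; at (34, 73, 20) mm in the heart tablet's frame.
- bead5: Length 5 of the 8 that make up the heart's bead on the hole's side, in order from notch to point, about 33 mm each (1 and 8: half that): the widest part of the lobe. Origin: on the bead's crest, at the middle of this length; at (3, 66, 20) mm in the heart tablet's frame.
- bead6: Length 6 of the 8 that make up the heart's bead on the hole's side, in order from notch to point, about 33 mm each (1 and 8: half that): the upper part of the straight flank. Origin: on the bead's crest, at the middle of this length; at (-21, 44, 20) mm in the heart tablet's frame.
- bead7: Length 7 of the 8 that make up the heart's bead on the hole's side, in order from notch to point, about 33 mm each (1 and 8: half that): the lower part of the straight flank. Origin: on the bead's crest, at the middle of this length; at (-45, 22, 20) mm in the heart tablet's frame.
- bead8: Length 8 of the 8 that make up the heart's bead on the hole's side, in order from notch to point, about 33 mm each (1 and 8: half that): the bottom point of the heart. Origin: on the bead's crest, at the very end of the half; at (-69, 0, 20) mm in the heart tablet's frame.

How it is judged:
On the way, in this order (a step that is already met when the one before it is completed fails the run):
1. the closed fingertips touch the bead at the notch between the two lobes (bead1) (horizontal distance between the grasp point and bead1 below 0.014 m and contact force between the fingers and bead1 above 0.3 N), for 0.2 s.
2. the closed fingertips touch the bead at the inner side of the lobe's top (bead2) (horizontal distance between the grasp point and bead2 below 0.014 m and contact force between the fingers and bead2 above 0.3 N), for 0.05 s.
3. the closed fingertips touch the bead at the top of the lobe (bead3) (horizontal distance between the grasp point and bead3 below 0.014 m and contact force between the fingers and bead3 above 0.3 N), for 0.05 s.
4. the closed fingertips touch the bead at the outer shoulder of the lobe (bead4) (horizontal distance between the grasp point and bead4 below 0.014 m and contact force between the fingers and bead4 above 0.3 N), for 0.05 s.
5. the closed fingertips touch the bead at the widest part of the lobe (bead5) (horizontal distance between the grasp point and bead5 below 0.014 m and contact force between the fingers and bead5 above 0.3 N), for 0.05 s.
6. the closed fingertips touch the bead at the upper part of the straight flank (bead6) (horizontal distance between the grasp point and bead6 below 0.014 m and contact force between the fingers and bead6 above 0.3 N), for 0.05 s.
7. the closed fingertips touch the bead at the lower part of the straight flank (bead7) (horizontal distance between the grasp point and bead7 below 0.014 m and contact force between the fingers and bead7 above 0.3 N), for 0.05 s.
8. the closed fingertips touch the bead at the bottom point of the heart (bead8) (horizontal distance between the grasp point and bead8 below 0.014 m and contact force between the fingers and bead8 above 0.3 N), for 0.2 s.
At the end, for the whole second after the job is handed in: Tool centre line within 14 mm (horizontally) of the heart's point, fingertips resting on the bead there (over 0.3 N, under 15 N on the tablet), all 8 lengths touched in order, each with the tool within 14 mm of its origin; tablet not lifted, hammer, jar and can within 20 mm of their places (all of step 8 and contact force between the fingers and heart_tablet below 15 N and height (world z) of heart_tablet below 0.044 m and distance of each of hammer, jar, can from where it was at the start of the episode below 0.02 m); the arm keeps its last pose, push and grip.
It fails at once if the heart tablet is pressed hard (over 20 N) (contact force between the fingers and heart_tablet above 20 N).
It fails at once if the heart tablet is lifted (over 4 mm) (height (world z) of heart_tablet above 0.044 m).
It fails at once if the oval tablet is touched (contact force between any of the fingers, the arm and oval_tablet above 0.5 N).
It fails at once if the hammer, jar or can is moved more than 20 mm (distance of any of hammer, jar, can from where it was at the start of the episode above 0.02 m).
It also fails if it takes over 48 s, if anything falls off the work surface, if the arm or the gripper's body presses on something with over 40 N, if the wrist force passes 120 N, or if a joint passes its speed limit or range.

## Working session

There is one attempt and no reset: what is moved stays moved. The work goes in short steps, Python scripts to look and compute and a shell command to move; the robot and the scene stay as the last step left them, time stands still between calls to the robot, and variables do not carry over. Pictures are saved under pics/ and viewed, at most 10 in all, crops included, and the job is handed in when it is done.

```bash
mkdir -p pics
python3 - <<'E'
from station import status, vision, silhouettes
import cv2,numpy as np
o=status.get_obs(); print({k:np.round(v,3).tolist() for k,v in o.items()})
ims=[]
for n in ("top","side"):
    p=vision.camera(n); np.savez(f"pics/{n}.npz",**{k:p[k] for k in("pixels","K","R","t")})
    cv2.imwrite(f"pics/{n}.png",p["pixels"][:,:,::-1])
    print(n,p["K"].round(1).tolist(),p["R"].round(3).tolist(),p["t"].round(3).tolist())
    for t in("heart_tablet","fixing_hole","oval_tablet","can","jar","hammer","bead1","bead8"):
        print(t,[(round(float(d["score"]),2),[int(e) for e in d["extent"]],int(d["region"].sum())) for d in silhouettes(t,p)][:2])
E
```

```text
{'time_s': 0.0, 'qpos': [-1.215, 0.3, 1.522, -0.0, 1.321, -0.067], 'joint_vel': [-0.0, -0.0, -0.001, 0.0, -0.001, 0.0], 'tau': [-0.0, -53.181, -35.273, 0.071, 0.025, -0.0], 'ee_pos': [0.226, -0.501, 0.224], 'eef_rot': [-3.14, -0.0, 0.423], 'force': [0.575, -0.065, -0.189], 'moment': [0.054, -0.012, 0.055], 'grip_force': 0.0, 'grip_width': 0.094}
top [[504.7, 0.0, 277.6], [0.0, 504.7, 209.4], [0.0, 0.0, 1.0]] [[-0.027, -1.0, -0.013], [-0.995, 0.028, -0.096], [0.097, 0.011, -0.995]] [0.023, 0.616, 1.408]
heart_tablet [(0.75, [301, 187, 390, 272], 4260)]
fixing_hole [(0.79, [304, 189, 387, 273], 4123), (0.4, [270, 144, 294, 174], 507)]
oval_tablet [(0.56, [177, 196, 251, 265], 4214)]
can [(0.86, [406, 246, 442, 269], 729)]
jar [(0.84, [272, 145, 292, 173], 528), (0.4, [297, 184, 395, 281], 5206)]
hammer [(0.6, [111, 198, 146, 285], 1010), (0.59, [350, 213, 363, 216], 30)]
bead1 [(0.57, [357, 215, 372, 225], 40), (0.55, [369, 232, 378, 244], 29)]
bead8 [(0.57, [357, 215, 372, 225], 40), (0.55, [369, 232, 378, 244], 29)]
side [[402.5, 0.0, 282.6], [0.0, 402.5, 211.3], [0.0, 0.0, 1.0]] [[-0.996, -0.085, 0.002], [-0.056, 0.632, -0.773], [0.064, -0.77, -0.634]] [0.622, 0.066, 1.148]
heart_tablet [(0.93, [275, 155, 351, 200], 2082)]
fixing_hole [(0.95, [275, 154, 351, 201], 2051)]
oval_tablet [(0.96, [259, 228, 342, 294], 3913)]
can [(0.84, [326, 110, 347, 159], 793)]
jar [(0.65, [224, 192, 245, 225], 739), (0.5, [253, 333, 367, 378], 1747)]
hammer [(0.69, [256, 335, 369, 378], 1750)]
bead1 []
bead8 []
```

```bash
cat > h.py <<'E'
import numpy as np,cv2
def rect(d,z,x0,x1,y0,y1,s):
    """metric picture of plane z: col=(y1-y)*s, row=(x1-x)*s"""
    w,h=int((y1-y0)*s),int((x1-x0)*s)
    A=np.array([[0,-1/s,x1],[-1/s,0,y1],[0,0,z],[0,0,1]])
    P=d["K"]@np.c_[d["R"],d["t"]]
    return cv2.warpPerspective(d["pixels"],P@A,(w,h),flags=cv2.INTER_CUBIC|cv2.WARP_INVERSE_MAP)
E
python3 - <<'E'
from h import *
d=np.load("pics/top.npz")
# heart extent corners
P=d["K"]@np.c_[d["R"],d["t"]]
def bp(u,v,z):
    r=d["R"].T@np.linalg.inv(d["K"])@[u,v,1]; c=-d["R"].T@d["t"]; return (c+r*(z-c[2])/r[2]).round(3)
print(bp(345,230,.055),bp(214,230,.055),bp(424,258,.17),bp(282,159,.09))
c=bp(345,230,.055); x,y=c[:2]
im=rect(d,.055,x-.14,x+.14,y-.14,y+.14,2000)
cv2.imwrite("pics/rect.png",im[:,:,::-1]);print(x+.14,y+.14)
E
```

```text
[ 0.551 -0.181  0.055] [0.561 0.184 0.055] [ 0.468 -0.364  0.17 ] [ 0.75  -0.011  0.09 ]
0.6910000000000001 -0.04099999999999998
```

View pics/top.png

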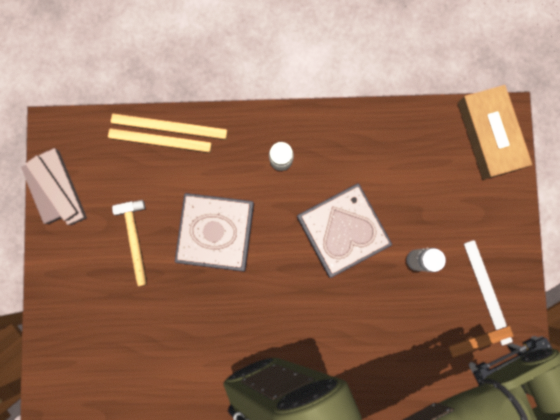

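View pics/rect.png

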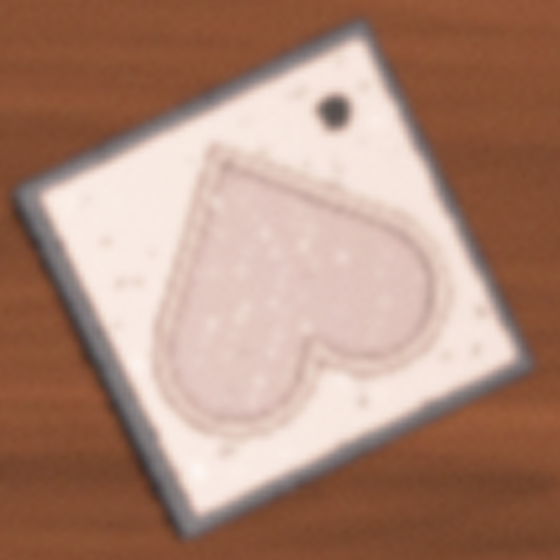

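The top view shows the heart tablet at about (345,230) px, the oval tablet at (214,230), the can at (428,260) and the jar at (282,156). In the rectified view the point is at (218,152), the notch at (312,357) and the hole at (333,112), so the hole's half is the right-hand one (own +y).

```bash
cat > fit.py <<'E'
from h import *
from scipy.interpolate import CubicSpline
B=np.array([[38,0],[61,22],[59,54],[34,73],[3,66],[-21,44],[-45,22],[-69,0]])/1000
def fit(d,x1,y1,s=2000,n=.28):
    im=rect(d,.055,x1-n,x1,y1-n,y1,s)
    hsv=cv2.cvtColor(im,cv2.COLOR_RGB2HSV)
    m=((hsv[...,2]>165)&(hsv[...,1]<90)).astype(np.uint8)
    c=max(cv2.findContours(m,0,2)[0],key=cv2.contourArea)
    (u,v),wh,a=cv2.minAreaRect(c); return np.array([x1-v/s,y1-u/s]),np.array(wh)/s,a
def world(c,yaw,P):
    R=np.array([[np.cos(yaw),-np.sin(yaw)],[np.sin(yaw),np.cos(yaw)]]); return c+P@R.T
def path(c,yaw):
    t=np.r_[0,np.cumsum(np.linalg.norm(np.diff(B,axis=0),axis=1))]
    return t,CubicSpline(t,world(c,yaw,B))
E
python3 - <<'E'
from fit import *
d=np.load("pics/top.npz"); c,wh,a=fit(d,.691,-.041); print(c,wh,a)
for cand in range(4):
    # image angle a (col right,row down): edge dir (cos a,sin a)-> world dx=-sin a, dy=-cos a
    yaw=np.arctan2(-np.cos(np.radians(a)),-np.sin(np.radians(a)))+cand*np.pi/2
    yaw=(yaw+np.pi)%(2*np.pi)-np.pi
    print(np.degrees(yaw))
    if abs(np.degrees(yaw)+155)<20:
        W=world(c,yaw,B); print(W.round(4).tolist()); Y=yaw
im=rect(d,.06,.691-.28,.691,-.041-.28,-.041,2000)
t,S=path(c,Y)
for p in S(np.linspace(0,t[-1],40)): cv2.circle(im,(int((-.041-p[1])*2000),int((.691-p[0])*2000)),3,(0,0,255),-1)
cv2.imwrite("pics/ov.png",im[:,:,::-1])
E
```

```text
[ 0.55270032 -0.18018179] [0.18378474 0.18312392] 63.860931396484375
-153.86093139648438
[[0.5186, -0.1969], [0.5076, -0.2268], [0.5235, -0.2547], [0.5543, -0.2607], [0.5791, -0.2408], [0.5909, -0.2104], [0.6028, -0.1801], [0.6146, -0.1498]]
-63.860931396484375
26.139068603515625
116.13906860351562
```

View pics/ov.png

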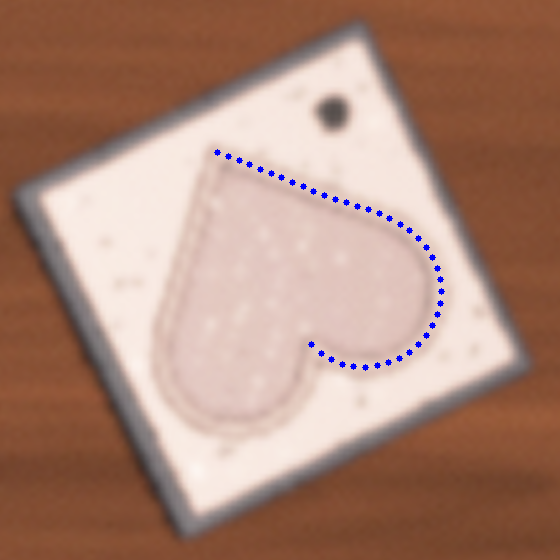

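The overlaid path lies on the bead's crest along the hole-side half. Next I close the fingers and move above the notch.

```bash
python3 -m pendant '[0.78,-0.31,0,0,0,-0.73,-1,0.78,-0.31,0,0,0,-0.73,-1,0.78,-0.31,0,0,0,-0.73,-1,0.78,-0.31,0,0,0,-0.73,-1,0.78,-0.31,0,0,0,-0.73,-1,0.78,-0.31,0,0,0,-0.73,-1,0.78,-0.31,0,0,0,-0.73,-1,0.78,-0.31,0,0,0,-0.73,-1,0.78,-0.31,0,0,0,-0.73,-1,0.78,-0.31,0,0,0,-0.73,-1,0.78,-0.31,0,0,0,-0.73,-1,0.78,-0.31,0,0,0,-0.73,-1]' 10
python3 - <<'E'
from fit import *
from station import status,vision
o=status.get_obs(); print(o["time_s"],o["ee_pos"],o["eef_rot"],o["force"],o["grip_width"])
p=vision.camera("wrist"); 
im=p["pixels"].copy()
t,S=path(np.array([.5527,-.1802]),np.radians(-153.86))
for q in S(np.linspace(0,t[-1],40)):
    X=p["K"]@(p["R"]@[q[0],q[1],.06]+p["t"]); cv2.circle(im,(int(X[0]/X[2]),int(X[1]/X[2])),2,(0,0,255),-1)
cv2.imwrite("pics/w1.png",im[:,:,::-1])
s=vision.camera("side")["pixels"][60:330,150:450]; cv2.imwrite("pics/s1.png",cv2.resize(s[:,:,::-1],None,fx=2,fy=2))
E
```

```text
time_s: 2.1
ee_pos: [0.5171, -0.2011, 0.2243]
eef_rot: [-3.142, 0.0, 1.568]
force: [-0.7, -1.0, 0.1]
grip_width: 0.0021
grip_force: 0.0
2.1 [ 0.51705039 -0.20114835  0.22431703] [-3.14153665e+00  1.24657861e-04  1.56805260e+00] [-0.65109977 -1.02319737  0.06473196] 0.0021369597742314887
```

View pics/w1.png

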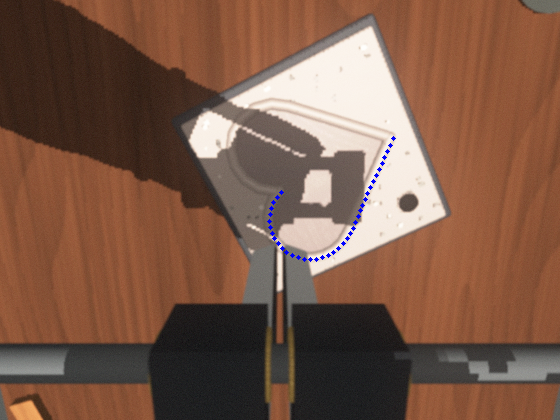

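View pics/s1.png

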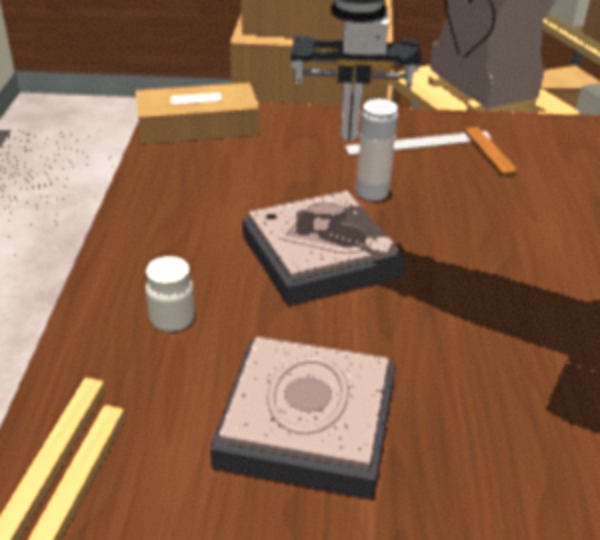

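Run:
```python
import cv2
im=cv2.imread("pics/w1.png")[85:285,200:460]; cv2.imwrite("pics/w1z.png",cv2.resize(im,None,fx=3,fy=3,interpolation=cv2.INTER_CUBIC))
```

```text
(no output)
```

View pics/w1z.png

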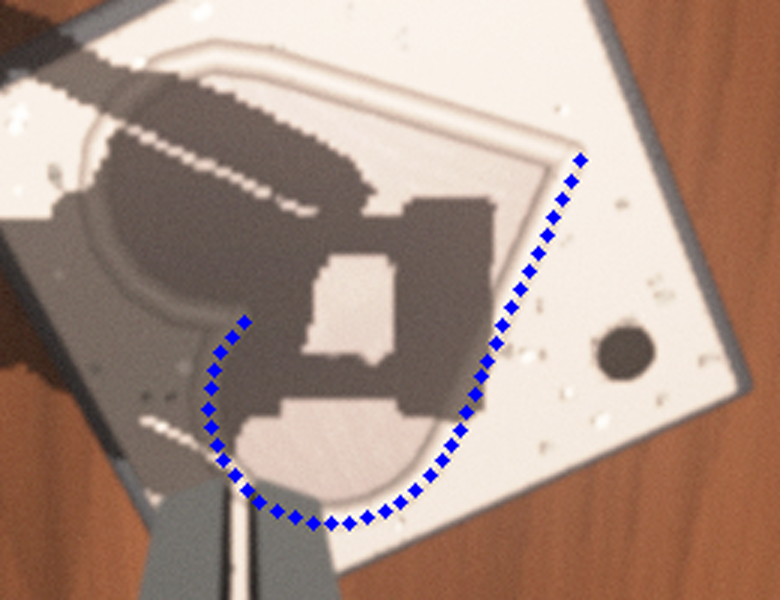

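The wrist view shows the projected path on the bead within about 2 mm, a touch too far towards +x. I shift it by -1 mm in x and descend to just above the notch.

```bash
python3 -m pendant '[0.008,0,0.07,0,0,0,-1,0.008,0,0.14,0,0,0,-1,0.008,0,0.2,0,0,0,-1,0.008,0,0.24,0,0,0,-1,0.008,0,0.265,0,0,0,-1,0.008,0,0.278,0,0,0,-1,0.008,0,0.278,0,0,0,-1,0.008,0,0.278,0,0,0,-1]' 10
```

```text
time_s: 3.0
ee_pos: [0.5181, -0.1965, 0.0862]
eef_rot: [3.14, 0.001, 1.569]
force: [0.4, -0.4, 0.2]
grip_width: 0.0005
grip_force: 0.0
```

```bash
python3 -m pendant '[0,0,0.003,0,0,0,-1,0,0,0.006,0,0,0,-1,0,0,0.009,0,0,0,-1,0,0,0.012,0,0,0,-1,0,0,0.014,0,0,0,-1,0,0,0.016,0,0,0,-1,0,0,0.018,0,0,0,-1,0,0,0.018,0,0,0,-1,0,0,0.018,0,0,0,-1]' 10
```

```text
time_s: 3.9
ee_pos: [0.5178, -0.1962, 0.0764]
eef_rot: [3.141, 0.0, 1.569]
force: [-1.2, 0.7, 3.5]
grip_width: 0.0007
grip_force: 1.3
```

Contact at 3.5 N. I press about 1.5 mm more for margin while working out the path offsets.

```bash
python3 -m pendant '[0,0,0.002,0,0,0,-1,0,0,0.003,0,0,0,-1,0,0,0.003,0,0,0,-1,0,0,0.003,0,0,0,-1]' 10
cat > plan.py <<'E'
from fit import *
from station import status
import sys
i0,i1,n=float(sys.argv[1]),float(sys.argv[2]),12
o=status.get_obs(); p=o["ee_pos"]; y=o["eef_rot"][2]
t,S=path(np.array([.5517,-.1802]),np.radians(-153.86))
s=np.interp(np.linspace(i0,i1,n+1)[1:],np.arange(8),t)
d=S(s)-p[:2]
tx=d@[np.cos(y),np.sin(y)]; ty=d@[np.sin(y),-np.cos(y)]
print("z",p[2],"F",o["force"].round(1),"off path now mm",((S(np.interp(i0,np.arange(8),t))-p[:2])*1e3).round(1))
print(np.c_[tx,ty].__truediv__(.5).round(3).tolist())
E
python3 plan.py 0 1.5
```

```text
time_s: 4.3
ee_pos: [0.5178, -0.1962, 0.0748]
eef_rot: [3.141, 0.0, 1.569]
force: [-0.3, 0.3, 4.0]
grip_width: 0.0004
grip_force: 2.0
z 0.07480939661888031 F [-0.3  0.3  4. ] off path now mm [-0.2 -0.7]
[[-0.008, -0.007], [-0.014, -0.012], [-0.022, -0.016], [-0.029, -0.019], [-0.037, -0.021], [-0.045, -0.022], [-0.053, -0.023], [-0.061, -0.022], [-0.069, -0.021], [-0.077, -0.019], [-0.085, -0.016], [-0.092, -0.012]]
```

```bash
python3 -m pendant '[-0.008,-0.007,0,0,0,0,-1,-0.014,-0.012,0,0,0,0,-1,-0.022,-0.016,0,0,0,0,-1,-0.029,-0.019,0,0,0,0,-1,-0.037,-0.021,0,0,0,0,-1,-0.045,-0.022,0,0,0,0,-1,-0.053,-0.023,0,0,0,0,-1,-0.061,-0.022,0,0,0,0,-1,-0.069,-0.021,0,0,0,0,-1,-0.077,-0.019,0,0,0,0,-1,-0.085,-0.016,0,0,0,0,-1,-0.092,-0.012,0,0,0,0,-1]' 10;python3 plan.py 1.5 3
```

```text
time_s: 5.5
ee_pos: [0.5117, -0.2426, 0.0747]
eef_rot: [-3.141, -0.0, 1.569]
force: [-1.7, 3.2, 3.9]
grip_width: 0.0006
grip_force: 2.1
z 0.07466445252595005 F [-1.7  3.2  3.9] off path now mm [0.  0.1]
[[-0.007, 0.004], [-0.013, 0.01], [-0.019, 0.015], [-0.024, 0.022], [-0.029, 0.029], [-0.032, 0.036], [-0.035, 0.044], [-0.037, 0.051], [-0.038, 0.06], [-0.038, 0.068], [-0.038, 0.076], [-0.036, 0.083]]
```

```bash
python3 -m pendant '[-0.007,0.004,0,0,0,0,-1,-0.013,0.01,0,0,0,0,-1,-0.019,0.015,0,0,0,0,-1,-0.024,0.022,0,0,0,0,-1,-0.029,0.029,0,0,0,0,-1,-0.032,0.036,0,0,0,0,-1,-0.035,0.044,0,0,0,0,-1,-0.037,0.051,0,0,0,0,-1,-0.038,0.06,0,0,0,0,-1,-0.038,0.068,0,0,0,0,-1,-0.038,0.076,0,0,0,0,-1,-0.036,0.083,0,0,0,0,-1]' 10;python3 plan.py 3 4.5
```

```text
time_s: 6.7
ee_pos: [0.5535, -0.2603, 0.0748]
eef_rot: [3.141, 0.0, 1.569]
force: [-3.2, -1.1, 4.2]
grip_width: 0.0008
grip_force: 2.1
z 0.07479580200268982 F [-3.2 -1.1  4.2] off path now mm [-0.2 -0.4]
[[0.002, 0.007], [0.005, 0.014], [0.009, 0.021], [0.014, 0.028], [0.02, 0.034], [0.026, 0.039], [0.032, 0.045], [0.039, 0.049], [0.046, 0.053], [0.054, 0.057], [0.061, 0.06], [0.069, 0.063]]
```

```bash
python3 -m pendant '[0.002,0.007,0,0,0,0,-1,0.005,0.014,0,0,0,0,-1,0.009,0.021,0,0,0,0,-1,0.014,0.028,0,0,0,0,-1,0.02,0.034,0,0,0,0,-1,0.026,0.039,0,0,0,0,-1,0.032,0.045,0,0,0,0,-1,0.039,0.049,0,0,0,0,-1,0.046,0.053,0,0,0,0,-1,0.054,0.057,0,0,0,0,-1,0.061,0.06,0,0,0,0,-1,0.069,0.063,0,0,0,0,-1]' 10;python3 plan.py 4.5 6
```

```text
time_s: 7.9
ee_pos: [0.5849, -0.2255, 0.0748]
eef_rot: [3.141, 0.0, 1.569]
force: [-0.4, -2.7, 4.7]
grip_width: 0.0004
grip_force: 2.1
z 0.0748062972921204 F [-0.4 -2.7  4.7] off path now mm [ 0.1 -0.4]
[[0.007, 0.003], [0.015, 0.005], [0.022, 0.008], [0.03, 0.01], [0.038, 0.013], [0.046, 0.016], [0.053, 0.018], [0.061, 0.021], [0.068, 0.024], [0.076, 0.027], [0.083, 0.031], [0.091, 0.034]]
```

```bash
python3 -m pendant '[0.007,0.003,0,0,0,0,-1,0.015,0.005,0,0,0,0,-1,0.022,0.008,0,0,0,0,-1,0.03,0.01,0,0,0,0,-1,0.038,0.013,0,0,0,0,-1,0.046,0.016,0,0,0,0,-1,0.053,0.018,0,0,0,0,-1,0.061,0.021,0,0,0,0,-1,0.068,0.024,0,0,0,0,-1,0.076,0.027,0,0,0,0,-1,0.083,0.031,0,0,0,0,-1,0.091,0.034,0,0,0,0,-1]' 10;python3 plan.py 6 7
```

```text
time_s: 9.1
ee_pos: [0.6019, -0.18, 0.0747]
eef_rot: [-3.142, -0.0, 1.569]
force: [-1.3, -2.9, 4.4]
grip_width: 0.0007
grip_force: 2.1
z 0.0747237672762339 F [-1.3 -2.9  4.4] off path now mm [-0.1 -0.1]
[[0.005, 0.002], [0.01, 0.004], [0.015, 0.006], [0.02, 0.008], [0.025, 0.01], [0.03, 0.012], [0.035, 0.014], [0.04, 0.016], [0.045, 0.018], [0.05, 0.02], [0.055, 0.022], [0.06, 0.023]]
```

```bash
python3 -m pendant '[0.006,0.002,0,0,0,0,-1,0.012,0.005,0,0,0,0,-1,0.018,0.007,0,0,0,0,-1,0.024,0.01,0,0,0,0,-1,0.03,0.012,0,0,0,0,-1,0.036,0.014,0,0,0,0,-1,0.042,0.017,0,0,0,0,-1,0.048,0.019,0,0,0,0,-1,0.053,0.021,0,0,0,0,-1,0.057,0.022,0,0,0,0,-1,0.057,0.022,0,0,0,0,-1,0.057,0.022,0,0,0,0,-1]' 10;python3 -m pendant '[0,0,0,0,0,0,-1,0,0,0,0,0,0,-1,0,0,0,0,0,0,-1,0,0,0,0,0,0,-1]'
python3 - <<'E'
from fit import *
from station import vision
p=vision.camera("wrist"); d=p
cv2.imwrite("pics/w2.png",p["pixels"][:,:,::-1])
E
python3 plan.py 7 7
```

```text
time_s: 10.3
ee_pos: [0.6129, -0.1515, 0.0748]
eef_rot: [3.141, -0.001, 1.57]
force: [1.1, 0.9, 3.7]
grip_width: 0.0004
grip_force: 2.1
time_s: 10.7
ee_pos: [0.6129, -0.1516, 0.0748]
eef_rot: [3.141, -0.0, 1.57]
force: [1.2, 3.1, 4.6]
grip_width: 0.0005
grip_force: 2.1
z 0.07475935411673659 F [2.3 2.1 4.4] off path now mm [0.8 1.8]
[[0.004, 0.002], [0.004, 0.002], [0.004, 0.002], [0.004, 0.002], [0.004, 0.002], [0.004, 0.002], [0.004, 0.002], [0.004, 0.002], [0.004, 0.002], [0.004, 0.002], [0.004, 0.002], [0.004, 0.002]]
```

View pics/w2.png

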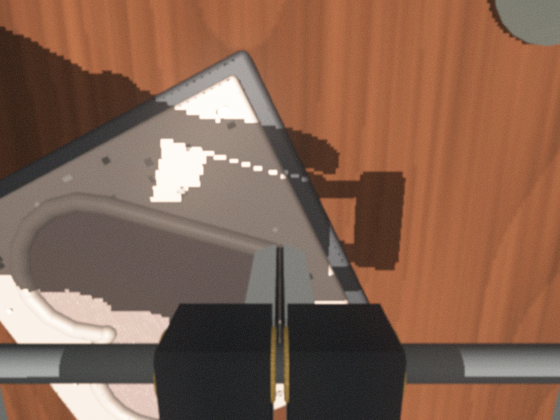

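The wrist view shows the closed fingertips at (280,250), resting where the bead's other flank runs into the point, with about 4.4 N of push. I hand in.

```bash
python3 -c "
from station import order; print(order.hand_in())"
```

```text
the job is handed in; nothing more can be done
None
```

I ran the closed fingertips along the bead's crest on the hole side from notch to point, with about 3.5–4.7 N of downward push, and handed the job in with them resting on the point at about 4.4 N; no verdict came back.

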